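# Hold the filter cover over the dust extractor's screw holes

### The job

The filter well of the little bench dust extractor is closed only by its loose steel lid: lift the lid off by its knob and set it down upright on the blue mat, without dropping it. Then pick up the red cover plate by its black rib and hold it level about 2 cm above the extractor's white flange, not touching it, with the plate's four holes lined up over the four threaded holes (either way round) so that a colleague can slip in the seal and start the thumbscrews. Finish while still holding the plate steady there, and leave the other things on the counter where they are.

Things in the scene. Friction and masses are not known exactly. Their poses are not given: they have to be found in the camera images.
- extractor: Small bench dust extractor, fixed: grey box 160 (x) by 130 (y) by 60 mm high with a white flange as its top face and a black duct stub (32 mm thick, its axis 26 mm above the counter, 35 mm long) out of its +x end. Origin at the centre of its underside, on the counter. In the middle of the flange is a round well 68 mm wide, covered at the start by the lid. Four dark threaded holes, 10 mm wide, lie in the flange at x = +-57, y = +-42 mm.
- flange_centre (a point): Centre of the extractor's flange, on its top face (60 mm above the counter); axes as the extractor's.
- thread_a (a point): Mouth of the threaded hole at x = +57, y = +42 mm of the extractor, on the flange's top face.
- thread_c (a point): Mouth of the threaded hole at x = -57, y = -42 mm of the extractor, on the flange's top face.
- lid_knob (a point): Middle of the knob of the loose round steel lid, z up along the knob. The knob is a black upright cylinder 22 mm wide and 30 mm tall on a steel disc 84 mm wide and 6 mm thick; below the disc a plug 62 mm wide and 6 mm deep sits loosely in the well. This point lies 15 mm above the disc's top, 27 mm above the plug's underside and 21 mm above the surface on which the disc rests. Lid mass about 0.1 to 0.2 kg. Set down on a flat surface, the lid stands on its plug.
- mat: Blue silicone mat fixed on the counter, 150 by 150 by 3 mm, where the lid goes. Origin at the centre of its underside. The mat and the cover plate swap sides from start to start.
- cover_grip (a point): Centre of the black grip rib on the red cover plate, which lies on the counter rib up. The rib is 60 mm long along its x, 14 mm wide along its y and 38 mm tall, upright in the middle of the plate; pinch it from above across its y. The plate is 150 (x) by 120 (y) by 6 mm with four round holes 20 mm wide at x = +-57, y = +-42 mm. This point lies 25 mm above the plate's underside and 19 mm above its top face. Mass about 0.2 to 0.35 kg.
- hole_a (a point): Centre of the cover plate's hole at x = +57, y = +42 mm of the plate, at its underside.
- hole_c (a point): Centre of the cover plate's hole at x = -57, y = -42 mm of the plate, at its underside.
- plier: Bystander: steel three-prong plier lying flat on the counter towards its far edge, 140 mm long, 10 mm high.
- retractor: Bystander: brushed steel cheek retractor lying flat towards the far edge, 155 mm long, 8 mm high.
- ramekin: Bystander: white ceramic ramekin, 80 mm wide, 42 mm high, towards the far edge; origin at the centre of its underside.
- kit: Bystander: clear polycarbonate bracket kit, 130 by 90 by 26 mm, on the counter to the left.
- cassette: Bystander: red instrument cassette, 180 by 90 by 28 mm, on the counter to the right.
Not all that is in view belongs to the job. Leave any turquoise look-alike of the part that bears lid_knob alone. Of the things that look like the part that bears cover_grip, the larger one is meant.

How it is judged (in metres and radians):
On the way, in this order (a step that is already met when the one before it is completed fails the run):
1. the lid is lifted clear of the extractor in the gripper (contact force between the fingers and lid above 0.5 N and height (world z) of lid_knob above 0.095 m and contact force between lid and extractor below 0.05 N), for 0.1 s.
2. the lid stands upright on the blue mat, released and at rest (horizontal distance between lid_knob and mat below 0.05 m and height (world z) of lid_knob below 0.034 m and angle between lid_knob's own z axis and vertical below 0.1 rad and contact force between the fingers and lid below 0.05 N and linear speed of lid below 0.02 m/s), for 0.2 s.
3. the cover plate is lifted clear of the counter in the gripper (contact force between the fingers and cover above 0.5 N and height (world z) of cover_grip above 0.05 m), for 0.1 s.
At the end, for the whole second after the job is handed in: The plate is held still, level within 0.08 rad, underside 8 to 34 mm above the flange, touching neither extractor nor lid; opposite holes each within 5 mm horizontally of a threaded hole. The lid stands upright, released, on the mat, its centre within 50 mm of the mat's (all of step 2 and ((horizontal distance between hole_a and thread_a below 0.005 m and horizontal distance between hole_c and thread_c below 0.005 m) or (horizontal distance between hole_a and thread_c below 0.005 m and horizontal distance between hole_c and thread_a below 0.005 m)) and z of hole_a in the frame of flange_centre between 0.008 and 0.034 m and z of hole_c in the frame of flange_centre between 0.008 and 0.034 m and angle between cover_grip's own z axis and vertical below 0.08 rad and contact force between the fingers and cover above 0.5 N and contact force between cover and extractor below 0.05 N and contact force between cover and lid below 0.05 N and linear speed of cover below 0.02 m/s and angular speed of cover below 0.15 rad/s); the arm keeps its last pose, push and grip.
It fails at once if the lid is dropped or thrown: out of the fingers while still more than 25 mm above the mat and off the extractor (contact force between the fingers and lid below 0.01 N and contact force between lid and extractor below 0.01 N and height (world z) of lid_knob above 0.055 m and distance of lid_knob from where it was at the start of the episode above 0.03 m).
It fails at once if the cover plate touches the extractor (contact force between cover and extractor above 1 N).
It fails at once if another thing on the counter is disturbed (moved more than 25 mm) (distance of any of plier, retractor, ramekin, kit, cassette from where it was at the start of the episode above 0.025 m).
It also fails if it takes over 64 s, if anything falls off the work surface, if the arm or the gripper's body presses on something with over 40 N, if the wrist force passes 120 N, or if a joint passes its speed limit or range.

### The arm

A 6-joint arm with a two-finger parallel gripper is mounted at the origin on the work surface. World frame = base frame: x ahead of the robot, y to its left, z up, the work surface at z = 0. Lengths are in mm, angles in degrees, forces in N, time in s.
With the tool pointing down it reaches from about 300 to 850 mm from the base axis. Payload 4.2 kg.
Tool frame: the origin (TCP) lies on the front face of the gripper's body, between the roots of the fingers; the fingertips stand 78 mm ahead of it and the grasp point (between the pads) lies 60 mm ahead of it; x points along the fingers, y is the direction in which the jaws open and shut, and the axes are right-handed (so a half turn about x gives the same grasp; the last joint's range is limited). The gripper opens to 91 mm and grips with 3 to 60 N. Pads are 32 mm wide; open, the fingers measure 118 mm over their backs; the gripper's body (76 mm by 178 mm) begins 60 mm behind the grasp point.
Start: joints at [75.172, 18.312, 89.639, -0, 72.044, -1.146], TCP at [136.008, 558.692, 292.276] pointing down, gripper open.
Joint ranges: [-177.97, 177.97], [-48.28, 115.42], [12.27, 149.76], [-77.06, 257.06], [2.81, 150.46], [-146.56, 146.56]. Speed limits (degrees/s): [147.25, 147.25, 180, 180, 180, 180].

### API

Orientations are given as [roll, pitch, yaw] about the fixed x, y, z axes, in that order (R = Rz(yaw) Ry(pitch) Rx(roll)).
In Python, from workcell import status, viewer, env gives the robot as it stands. The module is installed in compiled form; this text tells all that it offers.
- The arm moves only by the tool move_arm, never from a script. Its argument "moves" is a list of rows, each a list of 3 entries, a list of its own where there are three numbers: the shift along the tool's x, y, z in cm, then the turn about the tool's x in rad, then the gripper's target within -1 to 1 (fully open at 1, half-way at 0, shut at -1). A call has 1 to 20 rows; each row is the pose to reach, as a shift and turn from the pose commanded when the call began, along the tool's axes at that moment; what a row does not reach only later rows make up. A row lasts 1/8 s, in which the tool goes at most 62.5 mm and 10.7 degrees, less where a joint would pass 70% of its speed; a pose out of reach is approached as far as the arm can. A call with a gripper value outside its range is refused whole. The fingers move at their own pace and stop on an object; "force" is the grip in N (left out, the last holds). Time passes only in rows, so rows that repeat a pose let the fingers close. It gives the time, the measured TCP pose, the force and the opening at its end, in the units of the state.
- status.state(): the state, without advancing time (a new reading comes with each control period).
- viewer.grab_frame(name): name is "scene" or "top" or "wrist"; returns the picture (420x560x3 uint8, red, green, blue); there is no depth.
- viewer.get_calibration(name): a dict with "camera_matrix" (3x3 intrinsics, pixels), "eye" and "rotation" of the camera in the world. Camera axes: x right, y down, z forward; pixel columns grow to the right and rows downward; lengths in mm; the calibration is good to about 2 mm. A picture is of the moment at which its call begins: read the wrist's pose just before it. get_calibration takes no time and is no camera call; for the wrist camera it gives the pose at the moment of the call.
- env.job_done(): hands the job in, once; it reports no verdict.
The state is a dict: "time_s": time; "qpos": joint angles; "qvel": joint speeds; "effort": joint torques, N m; "ee_pos": TCP position; "ee_rot": TCP orientation; "force": force on the tool from outside, world axes, zero at the start; "torque": the same for the moment, N m; "gripper_width": finger opening in mm.
Only numpy, scipy, OpenCV 4.12 (cv2) and the standard library are available. Lean on these libraries where they do the work, as an engineer would, in place of code of your own. Each camera call takes 0.05 s, during which the arm holds its last target.

## Working session

There is one attempt and no reset: what is moved stays moved. The work goes in short steps, Python scripts to look and compute and a tool call to move; the robot and the scene stay as the last step left them, time stands still between calls to the robot, and variables do not carry over. Pictures are saved under pics/ and viewed, and the job is handed in when it is done.

Besides the shell and the picture viewer there is one more tool, called after "Emit:" as a command line: name --argument value ..., lists and objects as JSON in quotes. move_arm: Moves the arm, as the interface text tells. Its arguments: {"type":"object","properties":{"moves":{"type":"array","items":{"type":"array"}},"force":{"type":"number"}},"required":["moves"]}

```bash
mkdir -p pics; cat > h.py <<'E'
import numpy as np,cv2
from workcell import status,viewer,env
from scipy.spatial.transform import Rotation as R
def grab(n,f):
    im=viewer.grab_frame(n); cv2.imwrite('pics/'+f,cv2.cvtColor(im,cv2.COLOR_RGB2BGR)); return im
def ray(c,uv,z):
    K=np.array(c['camera_matrix']);Rm=np.array(c['rotation']);e=np.array(c['eye'])
    uv=np.atleast_2d(uv).astype(float)
    d=np.c_[uv,np.ones(len(uv))]@np.linalg.inv(K).T@Rm.T
    return e+d*((z-e[2])/d[:,2])[:,None]
def proj(c,p):
    q=(np.atleast_2d(p)-np.array(c['eye']))@np.array(c['rotation'])
    q=q@np.array(c['camera_matrix']).T
    return q[:,:2]/q[:,2:]
E
python3 - <<'E'
from h import *
print(status.state())
for n in('top','scene'):
    c=viewer.get_calibration(n);print(n,c);grab(n,n+'0.png')
E
```

```text
{'time_s': 0.0, 'qpos': array([ 7.51711887e+01,  1.83509410e+01,  8.97059398e+01, -1.85960135e-03,
        7.20436246e+01, -1.14540335e+00]), 'qvel': array([ 0.04459584,  0.00959442, -0.01941962, -0.01664144,  0.12021375,
        0.00998824]), 'effort': array([ 2.00242532e-03, -4.12452757e+01, -2.31972456e+01,  7.28594139e-02,
        4.57278709e-02, -1.53132542e-04]), 'ee_pos': array([135.92873189, 558.32687212, 291.43033831]), 'ee_rot': array([ -90.1376026 ,   89.89947909, -103.82043569]), 'force': array([ 1.0707754 , -0.43002062,  0.12630621]), 'torque': array([ 0.02257485, -0.0787367 , -0.0015165 ]), 'gripper_width': 91.46359511159449}
top {'camera_matrix': array([[478.39205435,   0.        , 274.06877429],
       [  0.        , 478.39205435, 204.08327222],
       [  0.        ,   0.        ,   1.        ]]), 'eye': array([ 482.67353567,  -23.51876615, 1517.96916172]), 'rotation': array([-177.18971336,    0.23860767,  -90.00076547])}
scene {'camera_matrix': array([[499.81711012,   0.        , 281.11209935],
       [  0.        , 499.81711012, 206.61868507],
       [  0.        ,   0.        ,   1.        ]]), 'eye': array([1517.66312175,  877.83656655,  919.17899072]), 'rotation': array([-122.56961088,   -0.42181656,  133.55151319])}
```

```bash
cat >> h.py <<'E'
def cal(n):
    c=viewer.get_calibration(n); c=dict(c); c['rotation']=R.from_euler('xyz',c['rotation'],degrees=True).as_matrix(); return c
E
python3 -c "
import cv2
for n in('top0','scene0'):
    cv2.imwrite('pics/'+n+'b.png',cv2.resize(cv2.imread('pics/'+n+'.png'),(800,600),interpolation=cv2.INTER_CUBIC))"
```

```text
(no output)
```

View pics/top0.png

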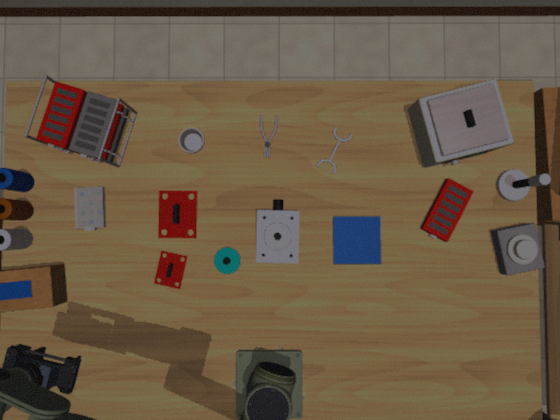

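View pics/scene0.png

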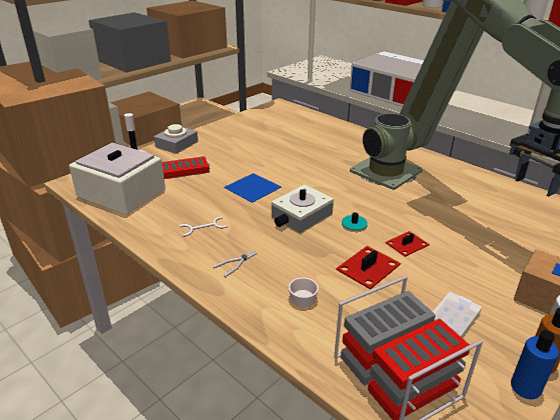

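```bash
cat > m.py <<'E'
from h import *
im=cv2.cvtColor(cv2.imread('pics/top0.png'),cv2.COLOR_BGR2RGB);c=cal('top')
hsv=cv2.cvtColor(im,cv2.COLOR_RGB2HSV)
H,S,V=[hsv[...,i].astype(int) for i in range(3)]
def blobs(m,z,lab,box):
    x0,y0,x1,y1=box;mm=np.zeros_like(m);mm[y0:y1,x0:x1]=m[y0:y1,x0:x1]
    cs,_=cv2.findContours(mm.astype(np.uint8),cv2.RETR_EXTERNAL,cv2.CHAIN_APPROX_NONE)
    for k in cs:
        if cv2.contourArea(k)<100: continue
        P=ray(c,k[:,0,:],z)[:,:2].astype(np.float32)
        r=cv2.minAreaRect(P); print(lab,cv2.contourArea(k),np.round(r[0],1),np.round(r[1],1),round(r[2],1), 'uv',k[:,0].mean(0))
blobs((H>100)&(H<130)&(S>120),3,'mat',(320,200,400,280))
red=((H<8)|(H>172))&(S>140)
blobs(red,6,'plate',(140,170,210,300))
blobs((S<50)&(V>90),60,'flange',(240,200,320,280))
blobs((H>80)&(H<98)&(S>120),6,'turq',(200,230,250,280))
E
python3 m.py
```

```text
mat 2065.5 [ 443.6 -276.4] [145.6 144.9] 90.0 uv [356.3442623  239.81967213]
plate 812.5 [351.4 309.6] [ 82.6 103.7] 77.6 uv [170.2300885  269.33628319]
plate 1681.5 [525.7 288.7] [145.6 118.1] 0.0 uv [177.26666667 213.86060606]
flange 2200.5 [457.  -26.3] [131.6 161.8] 88.5 uv [277.18181818 236.20320856]
turq 488.5 [379.2 132.5] [78.3 78.8] 0.0 uv [226.76056338 260.22535211]
```

```bash
cat >> h.py <<'E'
def tgt(p,yawj=None,s=None):
    "p: desired TCP world; yawj: desired jaw(y) axis direction deg (mod 180). prints tool-frame shift cm & turn rad"
    s=s or status.state(); T=R.from_euler('xyz',s['ee_rot'],degrees=True).as_matrix()
    d=T.T@(np.array(p)-s['ee_pos'])/10
    a=np.degrees(np.arctan2(T[1,1],T[0,1])); print('ee',s['ee_pos'].round(1),'jaw',round(a,2),'tilt',np.degrees(np.arccos(-T[2,0])).round(2),'t',s['time_s'],'q6',s['qpos'][5].round(1))
    print('shift cm',d.round(2))
    if yawj is not None:
        w=(yawj-a+90)%180-90
        print('turn about tool x rad',round(-np.radians(w),3))
E
python3 - <<'E'
from h import *
s=status.state();print(R.from_euler('xyz',s['ee_rot'],degrees=True).as_matrix().round(3))
w=cal('wrist');print(w['eye'],w['rotation'].round(3),w['camera_matrix'])
tgt([457,-26,250],88.5)
E
```

```text
[[-0.     0.237  0.972]
 [-0.002  0.972 -0.237]
 [-1.    -0.002 -0.   ]]
[ 56.57814322 577.55883868 383.48028013] [[ 0.236  0.93   0.28 ]
 [ 0.972 -0.226 -0.07 ]
 [-0.002  0.289 -0.957]] [[334.02416148   0.         278.96044167]
 [  0.         334.02416148 208.21926747]
 [  0.           0.           1.        ]]
ee [135.9 558.4 291.5] jaw 76.32 tilt 0.09 t 0.1 q6 -1.1
shift cm [  4.23 -49.18  45.02]
turn about tool x rad -0.213
```

Emit:
move_arm --moves '[[[4.2,-49.2,45.0],-0.21,1],[[4.2,-49.2,45.0],-0.21,1],[[4.2,-49.2,45.0],-0.21,1],[[4.2,-49.2,45.0],-0.21,1],[[4.2,-49.2,45.0],-0.21,1],[[4.2,-49.2,45.0],-0.21,1],[[4.2,-49.2,45.0],-0.21,1],[[4.2,-49.2,45.0],-0.21,1],[[4.2,-49.2,45.0],-0.21,1],[[4.2,-49.2,45.0],-0.21,1],[[4.2,-49.2,45.0],-0.21,1],[[4.2,-49.2,45.0],-0.21,1],[[4.2,-49.2,45.0],-0.21,1],[[4.2,-49.2,45.0],-0.21,1],[[4.2,-49.2,45.0],-0.21,1]]'

```text
time_s: 1.98
ee_pos: [456.5, -24.8, 250.4]
ee_rot: [39.9, 90.0, 38.4]
force: [-0.2, 0.4, -0.2]
gripper_width: 91.3
```

```bash
python3 - <<'E'
from h import *
tgt([457,-26,250],88.5)
w=cal('wrist');print(w['eye'],w['rotation'].round(3))
grab('wrist','w1.png');np.save('w1.npy',w,allow_pickle=True)
E
```

```text
ee [456.5 -24.8 250.4] jaw 88.45 tilt 0.02 t 1.975 q6 -93.0
shift cm [ 0.04 -0.12  0.06]
turn about tool x rad -0.001
[374.76687473 -22.97432202 342.36469621] [[ 0.027  0.957  0.289]
 [ 1.    -0.026 -0.008]
 [-0.     0.289 -0.957]]
```

View pics/w1.png

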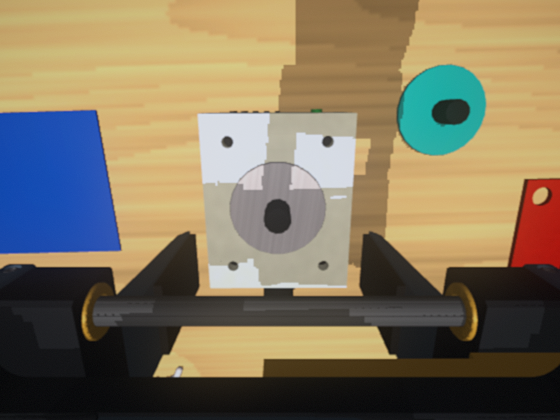

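```bash
cat > m2.py <<'E'
from h import *
im=cv2.imread('pics/w1.png');c=np.load('w1.npy',allow_pickle=True).item()
g=cv2.cvtColor(im,cv2.COLOR_BGR2GRAY)
pts=[]
for u,v in((227,141),(328,141),(323,265),(233,265)):
    p=g[v-12:v+13,u-12:u+13].astype(float); m=p<100
    n,l,st,ce=cv2.connectedComponentsWithStats(m.astype(np.uint8))
    k=l[12,12]; w=(l==k)
    ys,xs=np.nonzero(w); uv=(u-12+xs.mean(),v-12+ys.mean()); P=ray(c,uv,60)[0]; pts.append(P[:2]); print(w.sum(),np.round(uv,1),P.round(1))
pts=np.array(pts)
print('centre',pts.mean(0)); 
d=[np.linalg.norm(pts[i]-pts[(i+1)%4]) for i in range(4)];print('sides(84,114)',d)
e=(pts[3]+pts[2]-pts[0]-pts[1]);print('yaw x',np.degrees(np.arctan2(e[1],e[0])))
f=(pts[1]+pts[2]-pts[0]-pts[3]);print('yaw y',np.degrees(np.arctan2(f[1],f[0]))-90)
# knob
m=(g<60).astype(np.uint8);n,l,st,ce=cv2.connectedComponentsWithStats(m)
k=l[215,277];print('knob',st[k],ce[k])
top=(st[k][0]+st[k][2]/2,)
x,y,ww,hh=st[k][:4]
for vv,z in((y,96),(y+hh,66)): print(ray(c,(x+ww/2,vv),z).round(1))
for vv in range(y,y+hh+1,3): print(vv,np.nonzero(l[vv]==k)[0][[0,-1]] if (l[vv]==k).any() else '')
hsv=cv2.cvtColor(im,cv2.COLOR_BGR2HSV)
# plate blob
m=((hsv[...,1]>120)&(hsv[...,0]>100)&(hsv[...,0]<130)).astype(np.uint8)
E
python3 m2.py
python3 -c "
import cv2;im=cv2.imread('pics/w1.png')[100:300,180:380];cv2.imwrite('pics/w1c.png',cv2.resize(im,(600,600),interpolation=cv2.INTER_NEAREST))"
```

```text
73 [227.1 141.4] [400.7 -66.9  60. ]
79 [327.2 140.7] [402.4  16.3  60. ]
57 [322.9 264.8] [516.1  14.   60. ]
44 [232.6 264.9] [513.9 -70.   60. ]
centre [458.27584657 -26.65206181]
sides(84,114) [np.float64(83.2867172673694), np.float64(113.64523391517238), np.float64(84.0488352906255), np.float64(113.25953905583121)]
yaw x -1.3526377901239302
yaw y -1.324994299931717
knob [265 200  26  33 688] [277.12936047 216.11773256]
[[442.6 -25.6  96. ]]
[[481.  -26.8  66. ]]
200 [274 280]
203 [269 285]
206 [267 288]
209 [266 288]
212 [265 289]
215 [265 289]
218 [265 289]
221 [265 290]
224 [265 289]
227 [267 287]
230 [270 284]
233
```

View pics/w1c.png

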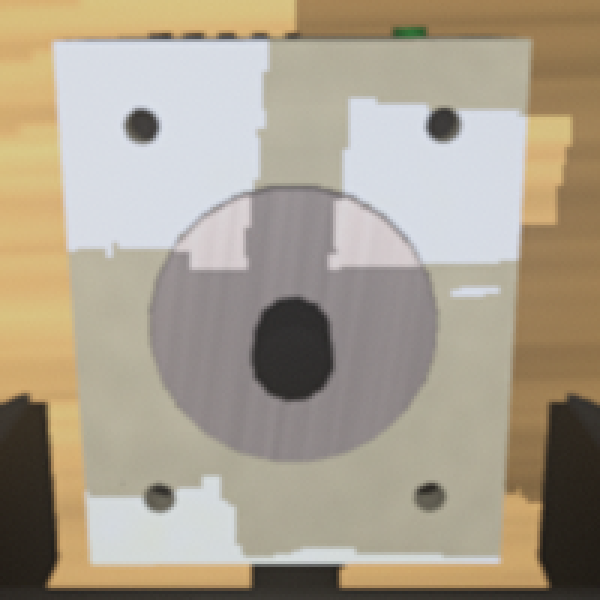

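```bash
python3 - <<'E'
from h import *
tgt([458.3,-26.6,147],88.6)
E
```

```text
ee [456.6 -24.9 250.4] jaw 88.44 tilt 0.02 t 2.025 q6 -93.0
shift cm [10.34 -0.16  0.17]
turn about tool x rad -0.003
```

Emit:
move_arm --force 25 --moves '[[[5.0,-0.2,0.2],0,1],[[8.0,-0.2,0.2],0,1],[[9.5,-0.2,0.2],0,1],[[10.3,-0.2,0.2],0,1],[[10.3,-0.2,0.2],0,1],[[10.3,-0.2,0.2],0,1],[[10.3,-0.2,0.2],0,-1],[[10.3,-0.2,0.2],0,-1],[[10.3,-0.2,0.2],0,-1],[[10.3,-0.2,0.2],0,-1],[[10.3,-0.2,0.2],0,-1],[[10.3,-0.2,0.2],0,-1],[[10.3,-0.2,0.2],0,-1],[[10.3,-0.2,0.2],0,-1]]'

```text
time_s: 3.78
ee_pos: [458.8, -27.7, 147.2]
ee_rot: [96.7, 90.0, 95.0]
force: [0.2, -0.3, -0.4]
gripper_width: 21.4
```

Emit:
move_arm --moves '[[[-1,0,0],0,-1],[[-3,0,0],0,-1],[[-6,0,0],0,-1],[[-9,0,0],0,-1],[[-9,0,0],0,-1],[[-9,0,0],0,-1]]'

```text
time_s: 4.53
ee_pos: [458.1, -27.8, 236.5]
ee_rot: [175.1, 89.9, 173.4]
force: [0.0, 0.1, -1.8]
gripper_width: 21.4
```

```bash
python3 - <<'E'
from h import *
tgt([443.6,-276.4,0],88.6); print(status.state()['force'],status.state()['gripper_width'])
grab('wrist','w2.png')
E
```

```text
ee [458.1 -27.8 236.5] jaw 88.35 tilt 0.09 t 4.525 q6 -93.3
shift cm [ 23.65 -24.89  -0.7 ]
turn about tool x rad -0.004
[ 0.04887372  0.05788946 -1.84186489] 21.429873293235463
```

View pics/w2.png

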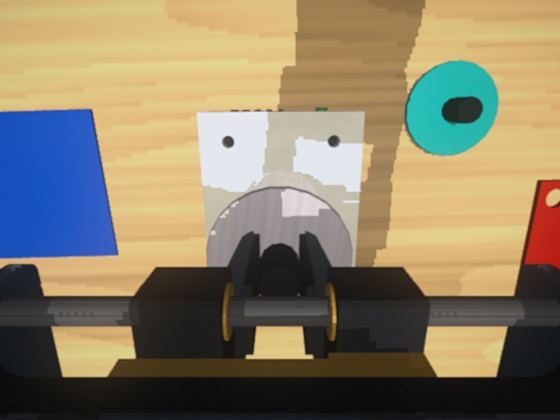

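Emit:
move_arm --moves '[[[0,-5,-0.2],0,-1],[[0,-10,-0.4],0,-1],[[0,-15,-0.5],0,-1],[[0,-20,-0.7],0,-1],[[0,-24.9,-0.7],0,-1],[[2,-24.9,-0.7],0,-1],[[6,-24.9,-0.7],0,-1],[[9,-24.9,-0.7],0,-1],[[11.5,-24.9,-0.7],0,-1],[[12.8,-24.9,-0.7],0,-1],[[13.4,-24.9,-0.7],0,-1],[[13.7,-24.9,-0.7],0,-1],[[13.7,-24.9,-0.7],0,-1],[[13.7,-24.9,-0.7],0,-1]]'

```text
time_s: 6.32
ee_pos: [444.9, -276.7, 100.9]
ee_rot: [-27.2, 89.9, -28.8]
force: [-0.8, 0.4, -0.7]
gripper_width: 21.5
```

```bash
python3 - <<'E'
from h import *
tgt([443.6,-276.4,96.2],88.6)
grab('scene','s2.png')
E
python3 -c "
import cv2;im=cv2.imread('pics/s2.png')[130:270,200:387];cv2.imwrite('pics/s2c.png',cv2.resize(im,(748,560),interpolation=cv2.INTER_CUBIC))"
```

```text
ee [ 444.9 -276.7  100.9] jaw 88.35 tilt 0.08 t 6.325 q6 -121.5
shift cm [ 0.47  0.03 -0.14]
turn about tool x rad -0.004
```

View pics/s2c.png

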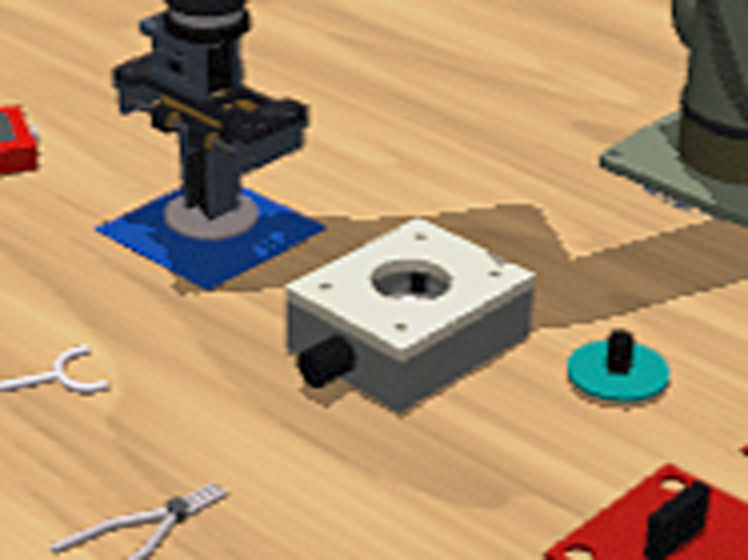

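Emit:
move_arm --moves '[[[0.2,0,-0.1],0,-1],[[0.4,0,-0.1],0,-1],[[0.4,0,-0.1],0,-1],[[0.5,0,-0.1],0,-1],[[0.5,0,-0.1],0,-1],[[0.5,0,-0.1],0,-1]]'

```text
time_s: 7.12
ee_pos: [443.6, -276.5, 96.2]
ee_rot: [-16.9, 90.0, -18.5]
force: [-2.0, -0.3, 7.3]
gripper_width: 21.6
```

Emit:
move_arm --moves '[[[-0.1,0,0],0,-0.2],[[-0.1,0,0],0,0],[[-0.1,0,0],0,0.5],[[-0.1,0,0],0,1],[[-0.1,0,0],0,1],[[-3,0,0],0,1],[[-8,0,0],0,1],[[-14,0,0],0,1],[[-16,0,0],0,1],[[-16,0,0],0,1]]'

```text
time_s: 8.38
ee_pos: [444.2, -276.8, 256.8]
ee_rot: [-29.9, 89.8, -31.6]
force: [-0.7, 0.7, 0.0]
gripper_width: 91.0
```

```bash
python3 - <<'E'
from h import *
tgt([500,288,250],90)
grab('wrist','w3.png')
E
```

```text
ee [ 444.2 -276.8  256.8] jaw 88.35 tilt 0.23 t 8.375 q6 -121.5
shift cm [ 0.58 56.62  3.95]
turn about tool x rad -0.029
```

View pics/w3.png

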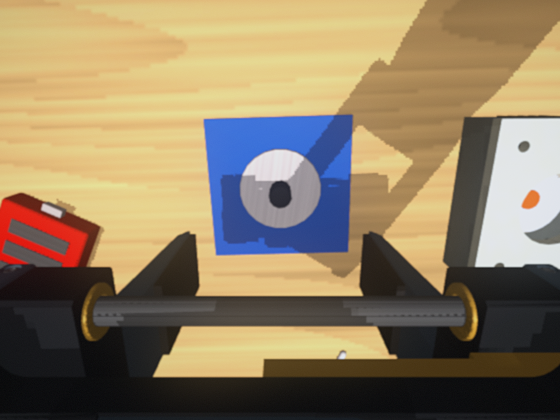

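Emit:
move_arm --moves '[[[-3,10,1],-0.03,1],[[-3,56.5,8],-0.03,1],[[-3,56.5,8],-0.03,1],[[-3,56.5,8],-0.03,1],[[-3,56.5,8],-0.03,1],[[-3,56.5,8],-0.03,1],[[-3,56.5,8],-0.03,1],[[-3,56.5,8],-0.03,1],[[-3,56.5,8],-0.03,1],[[-3,56.5,8],-0.03,1],[[-3,56.5,8],-0.03,1],[[-3,56.5,8],-0.03,1],[[-3,56.5,8],-0.03,1],[[-3,56.5,8],-0.03,1]]'

```text
time_s: 10.18
ee_pos: [539.9, 284.9, 285.6]
ee_rot: [20.7, 90.0, 20.7]
force: [-0.4, 0.2, 0.1]
gripper_width: 91.2
```

```bash
python3 - <<'E'
from h import *
tgt([525,288,250],90)
w=cal('wrist');np.save('w4.npy',w,allow_pickle=True)
grab('wrist','w4.png')
E
```

```text
ee [539.9 284.9 285.6] jaw 89.99 tilt 0.02 t 10.175 q6 -63.2
shift cm [ 3.56  0.31 -1.5 ]
turn about tool x rad -0.0
```

View pics/w4.png

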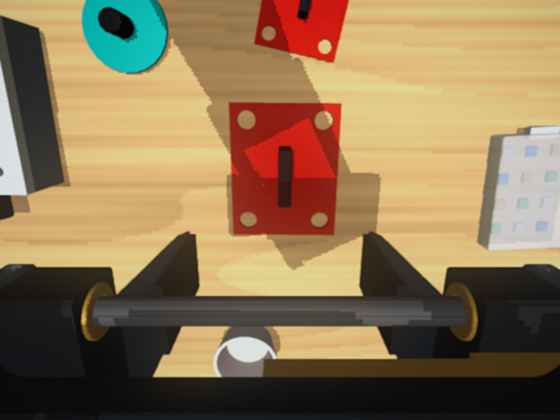

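```bash
cat > m4.py <<'E'
from h import *
im=cv2.imread('pics/w4.png');c=np.load('w4.npy',allow_pickle=True).item()
hsv=cv2.cvtColor(im,cv2.COLOR_BGR2HSV);H,S,V=[hsv[...,i].astype(int) for i in range(3)]
m=(((H<8)|(H>172))&(S>180)); m[:95]=0;m[245:]=0;m[:,:220]=0;m[:,350:]=0
cs,hi=cv2.findContours(m.astype(np.uint8),cv2.RETR_CCOMP,cv2.CHAIN_APPROX_NONE)
for k,h in zip(cs,hi[0]):
    if cv2.contourArea(k)<60: continue
    P=ray(c,k[:,0,:],6)[:,:2].astype(np.float32); r=cv2.minAreaRect(P)
    print(h[3],cv2.contourArea(k),np.round(r[0],1),np.round(r[1],1),round(r[2],2))
# rib: dark; top face at z=44
g=V<60; g[:95]=0;g[230:]=0
n,l,st,ce=cv2.connectedComponentsWithStats(g.astype(np.uint8));k=l[180,285];print(st[k],ce[k])
ys,xs=np.nonzero(l==k)
for v in range(st[k][1],st[k][1]+st[k][3],6):
    q=xs[ys==v]; print(v,q.min(),q.max(),ray(c,((q.min()+q.max())/2+0.0,v),44)[0].round(1))
E
python3 m4.py
```

```text
-1 13656.0 [528.  290.1] [118.9 148.9] 89.65
0 234.0 [584.3 331.4] [20.  21.2] 47.3
0 241.5 [583.5 247.9] [21.2 20.8] 42.97
0 781.5 [533.9 291.2] [15.6 70. ] 89.95
0 314.5 [471.3 331.9] [21.7 20.8] 90.0
0 319.5 [470.6 248.7] [20.7 22. ] 43.57
[279 147  12  59 636] [284.67767296 177.42138365]
147 280 289 [495.7 289.9  44. ]
153 280 290 [501.6 290.5  44. ]
159 280 290 [507.6 290.5  44. ]
165 280 290 [513.6 290.5  44. ]
171 280 290 [519.7 290.6  44. ]
177 280 290 [525.9 290.6  44. ]
183 279 290 [532.1 290.1  44. ]
189 279 290 [538.4 290.1  44. ]
195 279 289 [544.7 289.6  44. ]
201 279 289 [551.1 289.7  44. ]
```

```bash
python3 - <<'E'
from h import *
tgt([527.8,290.1,88.5],89.65)
E
```

```text
ee [539.9 285.1 285.6] jaw 90.0 tilt 0.03 t 10.225 q6 -63.2
shift cm [19.71  0.49 -1.22]
turn about tool x rad 0.006
```

Emit:
move_arm --force 40 --moves '[[[5,0.5,-1.2],0.006,1],[[10,0.5,-1.2],0.006,1],[[15,0.5,-1.2],0.006,1],[[18,0.5,-1.2],0.006,1],[[19.3,0.5,-1.2],0.006,1],[[19.6,0.5,-1.2],0.006,1],[[19.6,0.5,-1.2],0.006,1],[[19.6,0.5,-1.2],0.006,-1],[[19.6,0.5,-1.2],0.006,-1],[[19.6,0.5,-1.2],0.006,-1],[[19.6,0.5,-1.2],0.006,-1],[[19.6,0.5,-1.2],0.006,-1],[[19.6,0.5,-1.2],0.006,-1],[[19.6,0.5,-1.2],0.006,-1],[[19.6,0.5,-1.2],0.006,-1],[[19.6,0.5,-1.2],0.006,-1]]'

```text
time_s: 12.22
ee_pos: [527.9, 290.9, 89.2]
ee_rot: [-81.4, 90.0, -81.7]
force: [1.1, 0.0, -0.9]
gripper_width: 13.8
```

Emit:
move_arm --moves '[[[-1,0,0],0,-1],[[-3,0,0],0,-1],[[-7,0,0],0,-1],[[-11,0,0],0,-1],[[-15,0,0],0,-1],[[-15,0,0],0,-1],[[-15,0,0],0,-1]]'

```text
time_s: 13.1
ee_pos: [527.0, 290.5, 237.9]
ee_rot: [-154.4, 89.8, -154.7]
force: [-0.5, -0.5, -2.4]
gripper_width: 13.5
```

```bash
python3 - <<'E'
from h import *
tgt([458.3,-26.6,220],88.65);s=status.state();print(s['force'],s['gripper_width'])
w=cal('wrist');np.save('w5.npy',w,allow_pickle=True)
grab('wrist','w5.png')
E
```

```text
ee [527.  290.5 237.9] jaw 89.73 tilt 0.15 t 13.1 q6 -62.0
shift cm [  1.84 -31.74  -6.72]
turn about tool x rad 0.019
[-0.48345622 -0.491138   -2.38277025] 13.542939298779373
```

View pics/w5.png

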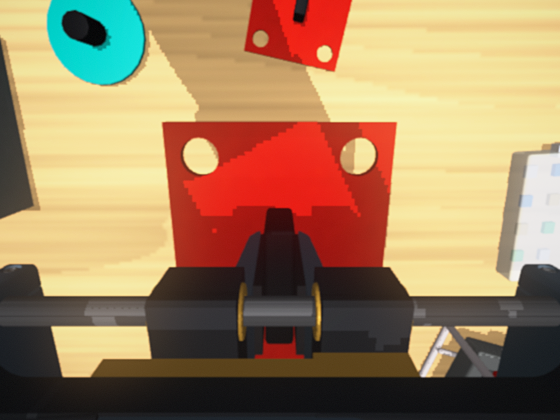

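```bash
cat > hp.py <<'E'
from h import *
def platechk(f,c,zbot,tcp,seeds):
    im=cv2.imread('pics/'+f);hsv=cv2.cvtColor(im,cv2.COLOR_BGR2HSV);H,S,V=[hsv[...,i].astype(int) for i in range(3)]
    m=(((H<8)|(H>172))&(S>170))
    out=[]
    for u,v in seeds:
        n,l,st,ce=cv2.connectedComponentsWithStats((~m).astype(np.uint8)[v-35:v+36,u-35:u+36],connectivity=4)
        k=l[35,35];ys,xs=np.nonzero(l==k)
        uv=np.array([u-35+(xs.min()+xs.max())/2,v-35+(ys.min()+ys.max())/2]);P=ray(c,uv,zbot+3)[0]
        print(uv,st[k],P.round(1),(P-tcp).round(1)); out.append(P)
    d=out[1]-out[0];print('dist',np.linalg.norm(d),'dir',np.degrees(np.arctan2(d[1],d[0])),'mid-tcp',((out[0]+out[1])/2-tcp).round(1))
    return out
E
python3 - <<'E'
from hp import *
c=np.load('w5.npy',allow_pickle=True).item()
platechk('w5.png',c,148.7,np.array([527.,290.5,237.9]),[(200,155),(359,156)])
E
```

```text
[200.  155.5] [  17   17   37   38 1091] [469.4 248.2 151.7] [-57.6 -42.3 -86.2]
[358.  155.5] [  16   16   37   38 1087] [469.8 332.3 151.7] [-57.2  41.8 -86.2]
dist 84.11116015020212 dir 89.74280290203764 mid-tcp [-57.4  -0.2 -86.2]
```

Emit:
move_arm --moves '[[[0,-5,-1],0.02,-1],[[0,-10,-2.1],0.02,-1],[[0,-15,-3.2],0.02,-1],[[0,-20,-4.2],0.02,-1],[[0,-25,-5.3],0.02,-1],[[1,-29,-6.2],0.02,-1],[[2,-31.7,-6.7],0.02,-1],[[3,-31.7,-6.7],0.02,-1],[[3.5,-31.7,-6.7],0.02,-1],[[3.5,-31.7,-6.7],0.02,-1],[[3.5,-31.7,-6.7],0.02,-1],[[3.5,-31.7,-6.7],0.02,-1]]'

```text
time_s: 14.65
ee_pos: [459.6, -25.3, 204.6]
ee_rot: [4.3, 90.0, 2.9]
force: [-0.7, 0.8, -3.1]
gripper_width: 13.8
```

```bash
python3 - <<'E'
from h import *
tgt([458.7,-26.4,170],88.65);s=status.state();print(s['force'],s['gripper_width'])
w=cal('wrist');np.save('w6.npy',w,allow_pickle=True)
grab('wrist','w6.png')
E
```

```text
ee [459.6 -25.3 204.6] jaw 88.63 tilt 0.05 t 14.65 q6 -93.2
shift cm [ 3.46 -0.11 -0.09]
turn about tool x rad -0.0
[-0.71326484  0.78477456 -3.111303  ] 13.760202340004637
```

View pics/w6.png

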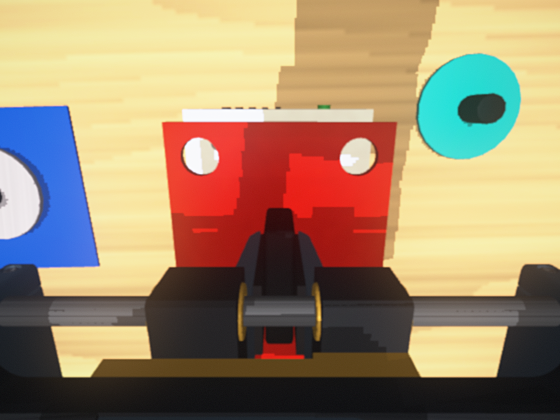

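Plate sits over the flange, both near holes at (200,155) and (358,155); I'll lower to about 20 mm clearance.

Emit:
move_arm --moves '[[[1,-0.1,-0.1],0,-1],[[2,-0.1,-0.1],0,-1],[[2.8,-0.1,-0.1],0,-1],[[3.3,-0.1,-0.1],0,-1],[[3.3,-0.1,-0.1],0,-1],[[3.3,-0.1,-0.1],0,-1],[[3.3,-0.1,-0.1],0,-1],[[3.3,-0.1,-0.1],0,-1]]'

```text
time_s: 15.7
ee_pos: [458.4, -26.7, 171.5]
ee_rot: [8.6, 90.0, 7.1]
force: [-0.8, 0.2, -3.1]
gripper_width: 13.4
```

```bash
python3 - <<'E'
from hp import *
tgt([458.7,-26.4,170],88.65);s=status.state();print(s['force'],s['gripper_width'])
w=cal('wrist');np.save('w7.npy',w,allow_pickle=True)
im=grab('wrist','w7.png')
platechk('w7.png',w,s['ee_pos'][2]-89.2,s['ee_pos'],[(200,155),(358,155)])
grab('scene','s7.png');grab('top','t7.png')
print('predicted thread px',proj(w,[[400.7,-66.9,60],[402.4,16.3,60]]).round(1))
a=cv2.resize(cv2.imread('pics/w7.png')[90:210,150:410],(780,360),interpolation=cv2.INTER_CUBIC);cv2.imwrite('pics/w7c.png',a)
E
python3 -c "
import cv2;im=cv2.imread('pics/s7.png')[130:270,200:387];cv2.imwrite('pics/s7c.png',cv2.resize(im,(748,560),interpolation=cv2.INTER_CUBIC))"
```

```text
ee [458.4 -26.7 171.5] jaw 88.58 tilt 0.03 t 15.7 q6 -93.4
shift cm [0.15 0.03 0.03]
turn about tool x rad -0.001
[-0.83604441  0.20638788 -3.14111492] 13.439899259728556
[200.5 155.5] [  17   17   38   38 1116] [400.2 -67.4  85.3] [-58.2 -40.7 -86.2]
[357.5 155.5] [  16   17   38   38 1107] [402.3  16.   85.3] [-56.2  42.7 -86.2]
dist 83.47981361269913 dir 88.58776250240918 mid-tcp [-57.2   1.  -86.2]
predicted thread px [[210.8 150.5]
 [348.5 149.9]]
```

View pics/w7c.png

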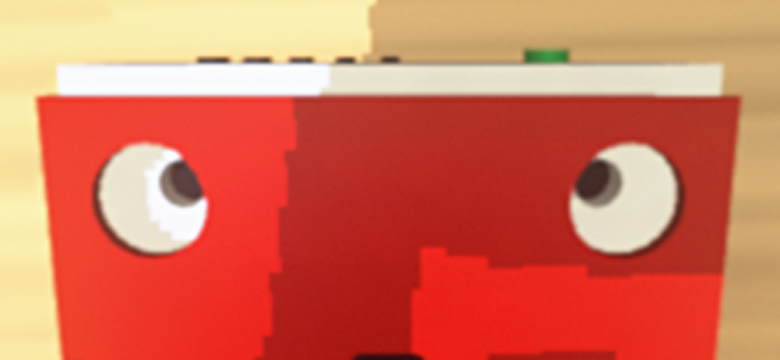

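View pics/s7c.png

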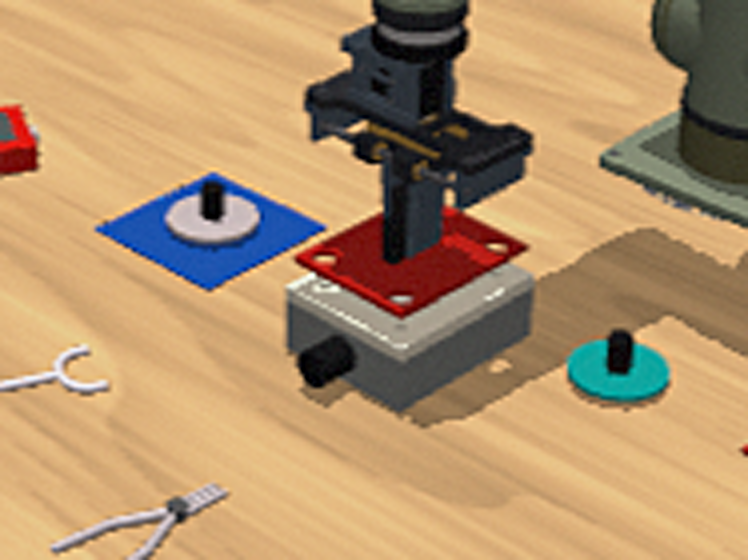

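```bash
python3 - <<'E'
from h import *
s=status.state();print(s['time_s'],s['ee_pos'],abs(s['qvel']).max(),s['gripper_width'])
print(env.job_done())
E
```

```text
15.85 [458.35124794 -26.69558569 171.3271811 ] 0.10203442870085234 13.58199427899598
the job is handed in; nothing more can be done
None
```

I lifted the steel lid off by its knob and set it down upright and released near the centre of the blue mat. I then picked up the larger red plate by its rib and handed the job in at about 16 s, still holding it over the flange.

My last checks, just before handing in:

- **Height and level:** the plate's underside was about 22 mm above the flange, worked out from the TCP height, with the tool tilted less than 0.1°.
- **Hole alignment:** the two holes the wrist camera could see were within about 0.6 mm of the threaded holes I had measured earlier. The threads showed within about 1 pixel of where I predicted them.
- **Hidden holes:** the other two holes were behind the gripper. Their position follows from the measured plate angle, which matched the extractor's to about 0.1°.
- **Steadiness:** the arm was still, and the grip was holding at about 13.5 mm on the rib.

None of the checks failed. The hand-in gives no verdict, so I can't confirm the result beyond these measurements. I saw no other items move in the pictures, but I didn't measure each one again.

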